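# Rake the loose incisal pins into the grooves of their tray

### The job

The two steel incisal pins lie askew across the ridges of the grooved tray. Take the toothed rake and draw it slowly through the tray, across the grooves, so that each pin turns parallel and drops fully into a groove. Then stand the rake back on the bench on its teeth, outside the tray, and let go; touch the pins only with the rake, never with the gripper or arm.

Things in the scene. Friction and masses are not known exactly. Their poses are not given: they have to be found in the camera images.
- tray: Fixed grey plastic tray, 276 (own x) x 140 (y) x 24 mm high, walls 5; origin: centre of underside, on the bench. Eight grooves along y, 20 wide, 130 long, pitch 23, centres at x = -80.5, -57.5 ... 80.5. Groove floors 4 mm, flat ridge tops (3 wide) 14 mm above the origin. At both ends (|x| 91 to 133 mm) a flat shelf at ridge height, clear of pins, fits the rake's thickness.
- rake: Rake standing on its teeth, on the thin plate left of the tray, 0.2 kg. Steel head 110 mm wide (own y), 26 thick (x), one row of 8 teeth as thick, too thick to drop into a groove; both faces (+x, -x) work alike. Wooden grip upright on its middle, 20 thick (x), 40 wide (y), 46 to 97 mm above the tooth tips. Origin: middle of the tooth row, at the tips; z up.
- pin_1: Loose round polished steel pin, 8 mm diameter, 100 long, 25 to 60 g, lying on the ridges 28 to 35 degrees askew to the grooves, towards one end of the tray. Origin at its middle; own y runs along it. Origin is 18 mm above the tray's origin on the ridges, 8 mm in a groove, its top then 2 mm below the ridges: the rake passes over. Slippery. Raked fast (over 60 mm/s) it may jam or skip grooves.
- pin_2: Second pin, same as pin_1 but askew the other way and towards the other end of the tray.

How it is judged:
By the outcome, as a careful person would: the job done as asked, in the order asked, and still so for the second after the job is handed in, with the robot touching nothing.
It also fails if it takes over 64 s, if anything falls off the work surface, if the arm or the gripper's body presses on something with over 40 N, if the wrist force passes 120 N, or if a joint passes its speed limit or range.

### The arm

A 6-joint arm with a two-finger parallel gripper is mounted at the origin on a cart in front of the work surface, level with it; the furniture and walls round the work are solid. World frame = base frame: x ahead of the robot, y to its left, z up, the work surface at z = 0. Lengths are in m, angles in rad, forces in N, time in s.
With the tool pointing down it reaches from about 0.425 to 0.95 m from the base axis. Payload 3.5 kg.
Tool frame: the origin (TCP) lies at the very end of the fingers, on their centre line; the grasp point (between the pads) lies 19 mm behind it; z points along the fingers, y is the line along which they close (so a half turn about z gives the same grasp; the last joint's range is limited). The gripper opens to 85 mm and grips with 20 to 120 N. Pads are 22 mm wide; open, the fingers measure 114 mm over their backs; the gripper's body (76 mm by 85 mm) begins 54 mm behind the grasp point. The pads swing forward as they close: fully open they stand 13 mm farther back than shut.
Start: joints at [-1.401, 0.286, 1.577, -0, 1.279, -0.15], TCP at [0.212, -0.641, 0.231] pointing down, gripper open.
Joint ranges: [-2.77, 2.77], [-0.9, 2.22], [0.21, 2.48], [-1.53, 4.67], [0.24, 2.81], [-2.84, 2.84]. Speed limits (rad/s): [2.79, 2.79, 3.14, 3.14, 3.14, 3.14].

### API

Orientations are given as a unit quaternion [x, y, z, w].
In Python, from plant import ctrl, optics, sign_off gives the robot as it stands.
- The arm moves only by the shell command python3 -m creep 'ROWS' [FORCE]. ROWS is JSON, a list of rows, each an object of numbers: "x", "y", "z": the shift along the tool's x, y, z in mm; "rx", "ry", "rz": the turn, a rotation vector about the tool's x, y, z in degrees; "grip": the opening, from 0 (shut) to 1 (fully open). In form: [{"x": .., "y": .., "z": .., "rx": .., "ry": .., "rz": .., "grip": ..}, ...]. A call has exactly 10 rows; each row shifts and turns the commanded pose from where the row before left it, along the tool's axes as they then stand; what a row does not reach is not made up. A row lasts 1/12 s, in which the tool goes at most 41.7 mm and 7.16 degrees, less where a joint would pass 70% of its speed; a pose out of reach is approached as far as the arm can. A call with a gripper value outside its range is refused whole. The fingers move at their own pace and stop on an object; FORCE is the grip in N (left out, the last holds). Time passes only in rows, so rows that do not move let the fingers close, or fill a call up. It gives the time, the measured TCP pose, the force, the opening and the grip force at its end, in the units of the state.
- ctrl.get_state(): the state, without advancing time (a new reading comes with each control period).
- optics.read_camera(name): name is "scene" or "top" or "wrist"; returns a dict with "color" (400x640x3 uint8, blue, green, red), "K" (3x3 intrinsics, pixels), "D" ([k1, k2, p1, p2, k3] as OpenCV has them; the pictures are not rectified), "R" (3x3) and "t" (3): a world point X has camera coordinates R X + t. Camera axes: x right, y down, z forward; pixel columns grow to the right and rows downward; lengths in m; the calibration is good to about 2 mm. A picture is of the moment at which its call begins. There is no depth.
- sign_off(): hands the job in; it is judged then, once.
The state is a dict: "time": time; "qpos": joint angles; "dq": joint speeds; "joint_efforts": joint torques, N m; "eef_pos": TCP position; "tcp_rot": TCP orientation; "contact_force": force on the tool from outside, world axes, zero at the start; "wrist_torque": the same for the moment, N m; "opening": opening from 0.0 (shut) to 1.0 (fully open); "finger_force": force on a finger pad.
Only numpy, scipy, OpenCV 4.12 (cv2) and the standard library are available. Lean on these libraries where they do the work, as an engineer would, in place of code of your own. Each camera call takes 0.05 s, during which the arm holds its last target. There are 200 camera calls.

## Working session

There is one attempt and no reset: what is moved stays moved. The work goes in short steps, Python scripts to look and compute and a shell command to move; the robot and the scene stay as the last step left them, time stands still between calls to the robot, and variables do not carry over. Pictures are saved under pics/ and viewed, at most 10 in all, crops included, and the job is handed in when it is done.

```bash
mkdir -p pics; ls
python3 - <<'E'
from plant import ctrl, optics
import cv2, numpy as np
s=ctrl.get_state(); print(s)
a=optics.read_camera("scene"); b=optics.read_camera("top")
for n,i in (("scene",a),("top",b)):
    cv2.imwrite(f"pics/{n}0.png",i["color"]); np.savez(f"{n}0.npz",**i)
    print(n,i["K"].tolist(),i["D"],(-i["R"].T@i["t"]).round(3), i["R"].round(2).tolist())
E
```

```text
pics
{'time': 0.0, 'qpos': array([-1.40097849e+00,  2.87195486e-01,  1.57819967e+00, -4.24947335e-06,
        1.27859041e+00, -1.49987855e-01]), 'dq': array([-0.00032134, -0.00091575, -0.00047373,  0.00140341,  0.00091437,
        0.0001043 ]), 'joint_efforts': array([ 2.91317629e-04, -4.05983162e+01, -2.92624372e+01, -1.43152988e-04,
        5.88412397e-03,  2.17696368e-05]), 'eef_pos': array([ 0.2121292 , -0.64010095,  0.22991502]), 'tcp_rot': array([ 9.87241953e-01,  1.59222783e-01, -1.38964982e-05, -1.19637785e-03]), 'contact_force': array([-0.43925053,  0.57398146,  0.49952439]), 'wrist_torque': array([-0.04251157,  0.0070837 ,  0.02707351]), 'finger_force': 0.0, 'opening': 0.99590310188772}
scene [[412.26454554701775, 0.0, 321.50294199253756], [0.0, 412.26454554701775, 198.43481518141638], [0.0, 0.0, 1.0]] [-0.02688224  0.          0.          0.          0.        ] [-0.09  -0.32   0.598] [[0.48, -0.88, 0.02], [-0.53, -0.31, -0.79], [0.69, 0.37, -0.62]]
top [[501.4080015085207, 0.0, 336.30210074790284], [0.0, 501.4080015085207, 197.95419668054726], [0.0, 0.0, 1.0]] [0.01981074 0.         0.         0.         0.        ] [ 0.448 -0.018  1.102] [[-0.01, -1.0, -0.02], [-1.0, 0.01, -0.04], [0.04, 0.02, -1.0]]
```

View pics/top0.png

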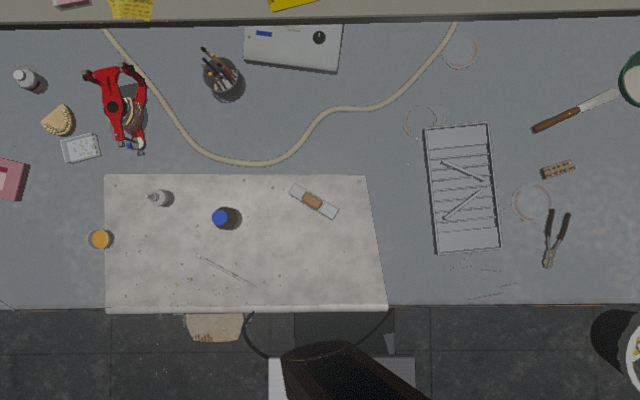

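View pics/scene0.png

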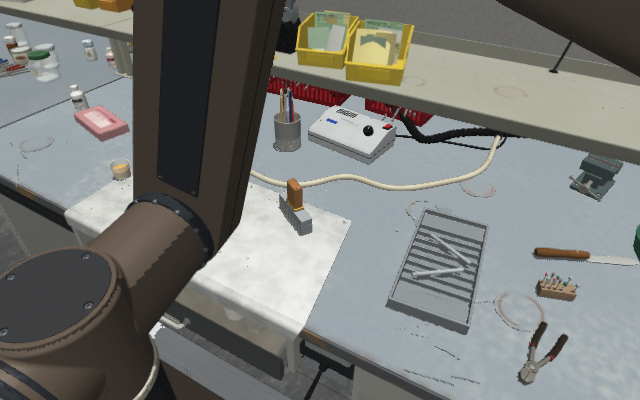

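The top view shows the tray, corners about (423,128), (487,123), (500,248), (436,254). The pins are at about (461,170) and (463,203), and the rake is at (313,201) on the pale plate. In the scene view the rake's grip is at (294,193), its head is at (296,215), and the tray is at (438,268).

```bash
cat > h.py <<'E'
import numpy as np, cv2
def load(n): return dict(np.load(n))
def ray(c,p):
    u=cv2.undistortPoints(np.array([[p]],float),c["K"],c["D"])[0,0]
    return -c["R"].T@c["t"], c["R"].T@np.array([u[0],u[1],1])
def onz(c,p,z):
    o,d=ray(c,p); return o+d*(z-o[2])/d[2]
def tri(ca,pa,cb,pb):
    o1,d1=ray(ca,pa);o2,d2=ray(cb,pb)
    d1=d1/np.linalg.norm(d1);d2=d2/np.linalg.norm(d2)
    s=np.linalg.lstsq(np.c_[d1,-d2],o2-o1,rcond=None)[0]
    a=o1+s[0]*d1;b=o2+s[1]*d2
    return (a+b)/2,np.linalg.norm(a-b)
def proj(c,X):
    return cv2.projectPoints(np.array([X],float),cv2.Rodrigues(c["R"])[0],c["t"],c["K"],c["D"])[0].ravel()
E
python3 - <<'E'
import numpy as np,cv2
a=cv2.imread('pics/top0.png');b=cv2.imread('pics/scene0.png')
L=cv2.resize(a[115:265,410:510],None,fx=4,fy=4,interpolation=cv2.INTER_CUBIC)
r1=cv2.resize(a[175:225,280:345],None,fx=6,fy=6,interpolation=cv2.INTER_CUBIC)[:,:390]
r2=cv2.resize(b[172:242,270:335],None,fx=4,fy=4,interpolation=cv2.INTER_CUBIC)
R=np.zeros((600,390,3),np.uint8);R[:300]=r1;R[310:590,:260]=r2
cv2.imwrite('pics/zoom0.png',np.hstack([L,R]))
E
```

```text
(no output)
```

View pics/zoom0.png

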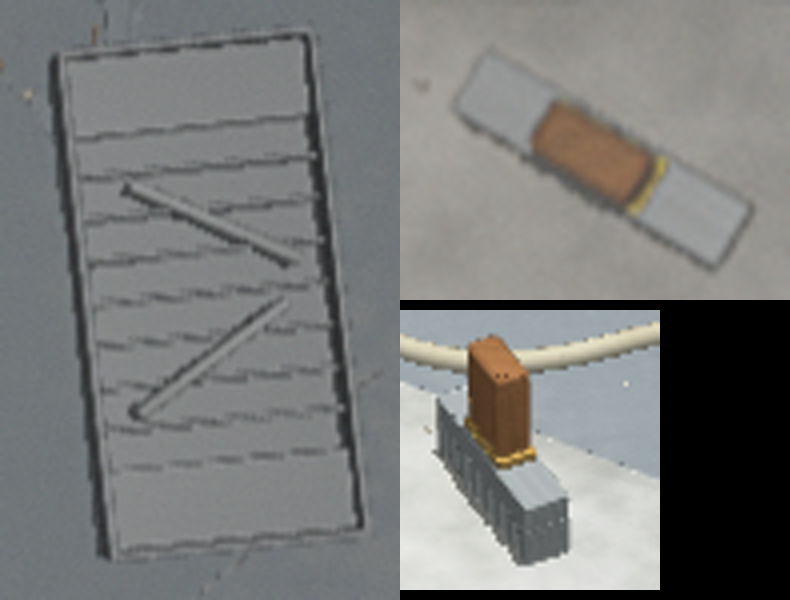

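The zoom shows the tray rim corners at zoom (57,55), (310,33), (365,528) and (112,560). The head's top corners are at (488,48), (452,104), (715,270) and (755,208), and the grip top's centre is at (593,152) in the top view and (499,361) in the scene view.

```bash
cat > m1.py <<'E'
from h import *
t=load('top0.npz');s=load('scene0.npz')
T=lambda p:(p[0]/4+410,p[1]/4+115)
R=lambda p:((p[0]-400)/6+280,p[1]/6+175)
S=lambda p:((p[0]-400)/4+270,(p[1]-310)/4+172)
P=np.array([onz(t,T(p),.024) for p in [(57,55),(310,33),(365,528),(112,560)]])
print("tray",P.round(4).tolist(),P.mean(0).round(4),[np.linalg.norm(P[i]-P[i-1]).round(3) for i in range(4)])
ax=(P[0]+P[1]-P[2]-P[3]); print("tray long yaw",np.degrees(np.arctan2(ax[1],ax[0])))
sh=(P[0]+P[3]-P[1]-P[2]); print("tray short yaw",np.degrees(np.arctan2(sh[1],sh[0])))
print("triang tray corner",tri(t,T((365,528)),s,(467,330)))
for n,q in (("pin far",[(127,190),(290,262)]),("pin near",[(137,410),(286,304)])):
    A=[onz(t,T(p),.018) for p in q]; d=A[0]-A[1]
    print(n,np.round(A,4).tolist(),np.linalg.norm(d).round(3),np.degrees(np.arctan2(d[1],d[0])).round(1))
g,e=tri(t,R((593,152)),s,S((499,361))); print("grip top",g.round(4),e.round(4))
print("head corner near",tri(t,R((715,270)),s,S((530,510))))
H=np.array([onz(t,R(p),.046) for p in [(488,48),(452,104),(715,270),(755,208)]])
d=H[0]+H[1]-H[2]-H[3]
print("head",H.mean(0).round(4),np.linalg.norm(d)/2,np.degrees(np.arctan2(d[1],d[0])))
E
python3 m1.py
```

```text
tray [[0.6393, -0.1848, 0.024], [0.6485, -0.32, 0.024], [0.3836, -0.3421, 0.024], [0.3681, -0.2083, 0.024]] [ 0.5099 -0.2638  0.024 ] [np.float64(0.272), np.float64(0.135), np.float64(0.266), np.float64(0.135)]
tray long yaw 4.855515934190331
tray short yaw 95.25406401910922
triang tray corner (array([ 0.38280897, -0.34641171,  0.01006912]), np.float64(0.00034372928611895993))
pin far [[0.5664, -0.2218, 0.018], [0.5261, -0.308, 0.018]] 0.095 64.9
pin near [[0.4477, -0.2245, 0.018], [0.5035, -0.3053, 0.018]] 0.098 124.6
grip top [0.4863 0.0527 0.0962] 0.0021
head corner near (array([0.44689919, 0.01274496, 0.04195315]), np.float64(0.004966005868431485))
head [0.4858 0.0539 0.046 ] 0.10964415771340788 57.632060889582526
```

```bash
python3 -m creep '[{"x":34.6,"y":-19.2},{"x":34.6,"y":-19.2},{"x":34.6,"y":-19.2},{"x":34.6,"y":-19.2},{"x":34.6,"y":-19.2},{"x":34.6,"y":-19.2},{"x":34.6,"y":-19.2},{"x":34.6,"y":-19.2},{"x":34.6,"y":-19.2},{"x":34.6,"y":-19.2}]' 80
python3 -m creep '[{"x":13.2,"y":-38.1},{"x":13.2,"y":-38.1},{"x":13.2,"y":-38.1},{"x":13.2,"y":-38.1},{"x":13.2,"y":-38.1},{"x":13.2,"y":-38.1},{"x":13.2,"y":-38.1},{"x":13.2,"y":-38.1},{"x":13.2,"y":-38.1},{"x":13.2,"y":-38.1}]'
python3 -m creep '[{"rz":-6.55,"z":3},{"rz":-6.55,"z":3},{"rz":-6.55,"z":3},{"rz":-6.55,"z":3},{"rz":-6.55,"z":3},{"rz":-6.55,"z":3},{"z":0},{"z":0},{"z":0},{"z":0}]'
python3 - <<'E'
from plant import ctrl, optics
import cv2, numpy as np
i=optics.read_camera("wrist"); j=optics.read_camera("top")
cv2.imwrite("pics/w1.png",i["color"]); np.savez("w1.npz",**i); cv2.imwrite("pics/t1.png",j["color"])
s=ctrl.get_state(); print(s["eef_pos"],s["tcp_rot"],s["time"],(-i["R"].T@i["t"]).round(3),i["R"].round(2).tolist())
E
```

```text
[ 0.21217368 -0.64037485  0.23045862] [ 9.87242736e-01  1.59220748e-01  1.28125863e-07 -7.30533935e-04] 0.2 [ 0.288 -0.616  0.373] [[0.31, -0.95, -0.0], [-0.9, -0.3, 0.31], [-0.3, -0.1, -0.95]]$[0]: bad value
$[0]: bad value
$[0]: bad value
```

View pics/w1.png

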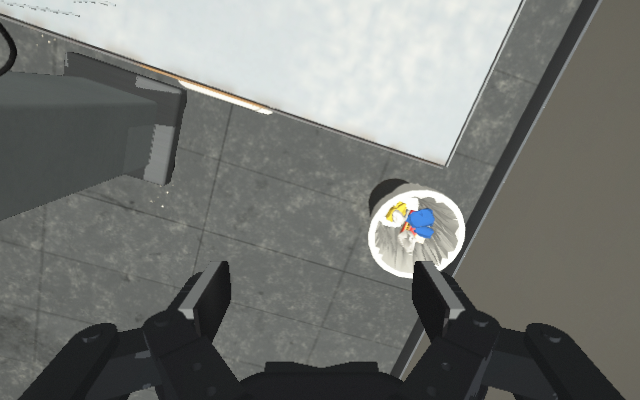

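The wrist view shows only the floor and a bin at (417,232), because the rows were refused: every row needs all seven keys. I'll send them again in full.

```bash
python3 -m creep '[{"x":34.6,"y":-19.2,"z":0,"rx":0,"ry":0,"rz":0,"grip":1},{"x":34.6,"y":-19.2,"z":0,"rx":0,"ry":0,"rz":0,"grip":1},{"x":34.6,"y":-19.2,"z":0,"rx":0,"ry":0,"rz":0,"grip":1},{"x":34.6,"y":-19.2,"z":0,"rx":0,"ry":0,"rz":0,"grip":1},{"x":34.6,"y":-19.2,"z":0,"rx":0,"ry":0,"rz":0,"grip":1},{"x":34.6,"y":-19.2,"z":0,"rx":0,"ry":0,"rz":0,"grip":1},{"x":34.6,"y":-19.2,"z":0,"rx":0,"ry":0,"rz":0,"grip":1},{"x":34.6,"y":-19.2,"z":0,"rx":0,"ry":0,"rz":0,"grip":1},{"x":34.6,"y":-19.2,"z":0,"rx":0,"ry":0,"rz":0,"grip":1},{"x":34.6,"y":-19.2,"z":0,"rx":0,"ry":0,"rz":0,"grip":1}]' 80 &&
python3 -m creep '[{"x":13.2,"y":-38.1,"z":0,"rx":0,"ry":0,"rz":0,"grip":1},{"x":13.2,"y":-38.1,"z":0,"rx":0,"ry":0,"rz":0,"grip":1},{"x":13.2,"y":-38.1,"z":0,"rx":0,"ry":0,"rz":0,"grip":1},{"x":13.2,"y":-38.1,"z":0,"rx":0,"ry":0,"rz":0,"grip":1},{"x":13.2,"y":-38.1,"z":0,"rx":0,"ry":0,"rz":0,"grip":1},{"x":13.2,"y":-38.1,"z":0,"rx":0,"ry":0,"rz":0,"grip":1},{"x":13.2,"y":-38.1,"z":0,"rx":0,"ry":0,"rz":0,"grip":1},{"x":13.2,"y":-38.1,"z":0,"rx":0,"ry":0,"rz":0,"grip":1},{"x":13.2,"y":-38.1,"z":0,"rx":0,"ry":0,"rz":0,"grip":1},{"x":13.2,"y":-38.1,"z":0,"rx":0,"ry":0,"rz":0,"grip":1}]' &&
python3 -m creep '[{"x":0,"y":0,"z":3,"rx":0,"ry":0,"rz":-6.55,"grip":1},{"x":0,"y":0,"z":3,"rx":0,"ry":0,"rz":-6.55,"grip":1},{"x":0,"y":0,"z":3,"rx":0,"ry":0,"rz":-6.55,"grip":1},{"x":0,"y":0,"z":3,"rx":0,"ry":0,"rz":-6.55,"grip":1},{"x":0,"y":0,"z":3,"rx":0,"ry":0,"rz":-6.55,"grip":1},{"x":0,"y":0,"z":3,"rx":0,"ry":0,"rz":-6.55,"grip":1},{"x":0,"y":0,"z":0,"rx":0,"ry":0,"rz":0,"grip":1},{"x":0,"y":0,"z":0,"rx":0,"ry":0,"rz":0,"grip":1},{"x":0,"y":0,"z":0,"rx":0,"ry":0,"rz":0,"grip":1},{"x":0,"y":0,"z":0,"rx":0,"ry":0,"rz":0,"grip":1}]'
python3 - <<'E'
from plant import ctrl, optics
import cv2, numpy as np
i=optics.read_camera("wrist")
cv2.imwrite("pics/w2.png",i["color"]); np.savez("w2.npz",**i)
s=ctrl.get_state(); print(s["eef_pos"],s["tcp_rot"],s["time"],(-i["R"].T@i["t"]).round(3),i["R"].round(2).tolist())
E
```

```text
time: 1.03
eef_pos: [0.4813, -0.348, 0.2313]
tcp_rot: [0.987, 0.159, 0.0, 0.0]
contact_force: [0.4, -0.6, 0.4]
opening: 0.997
finger_force: 0.0
time: 1.87
eef_pos: [0.4853, 0.0554, 0.2314]
tcp_rot: [0.987, 0.159, 0.0, 0.0]
contact_force: [0.8, 0.3, 0.3]
opening: 0.999
finger_force: 0.0
time: 2.7
eef_pos: [0.486, 0.0534, 0.2136]
tcp_rot: [0.877, 0.481, 0.0, 0.0]
contact_force: [0.6, -1.0, 0.3]
opening: 1.002
finger_force: 0.0
[0.48598985 0.05340431 0.21359316] [8.76532523e-01 4.81342580e-01 1.84792237e-04 1.47686772e-04] 2.75 [0.529 0.12  0.356] [[0.84, -0.54, 0.0], [-0.51, -0.8, 0.31], [-0.17, -0.26, -0.95]]
```

View pics/w2.png

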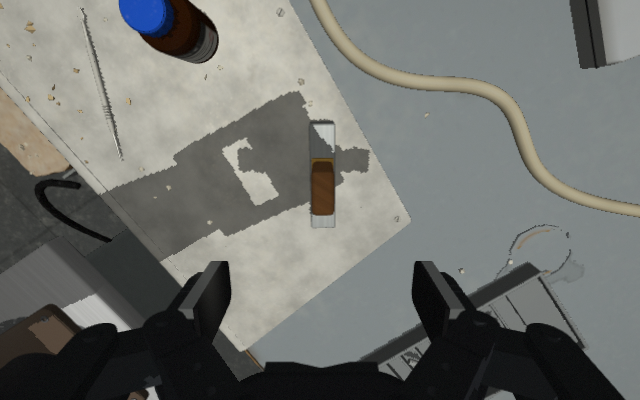

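The wrist view shows the rake lined up with the tool. The head spans cols 309–335 and rows 121–227, and the brown grip spans cols 312–334 with its far top edge at row 215.

Run:
```python
from h import *
w=load('w2.npz');t=load('top0.npz')
c=w["color"].astype(int); b,g,r=c[...,0],c[...,1],c[...,2]
m=((r-b)>40)&(np.indices(r.shape)[1]>295)&(np.indices(r.shape)[1]<350)&(np.indices(r.shape)[0]>140)&(np.indices(r.shape)[0]<235)
ys,xs=np.nonzero(m); print("brown",xs.min(),xs.max(),ys.min(),ys.max())
for y in range(155,218,6):
    k=xs[ys==y]; print(y,k.min() if len(k) else None,k.max() if len(k) else None,c[y,322])
# height: grip top centre seen twice
yaw=np.arctan2(*( [2*0.8765*0.4813, 0.8765**2-0.4813**2])); ux=np.array([np.cos(yaw),np.sin(yaw),0]);uy=np.array([np.sin(yaw),-np.cos(yaw),0])
T=np.array([.4860,.0534,0])
print("yaw",np.degrees(yaw))
for n,p,z in (("top far L",(313,214),.097),("top far R",(334,214),.097),("head BL",(309,227),.046),("head BR",(335,227),.046),("head TL",(310,121),.046),("head TR",(334,121),.046)):
    X=onz(w,p,z)-T; print(n,"tool x,y mm",(X@ux*1e3).round(1),(X@uy*1e3).round(1))
# brown collar-free triangulation: far top edge middle in both views
m=c
tt=t["color"].astype(int); mb=(tt[...,2]-tt[...,0])>35
k=cv2.connectedComponentsWithStats(mb.astype(np.uint8))
for st in k[2][1:]:
    if 295<st[0]<325 and 180<st[1]<215: print("top brown",st)
# far (-tool x) head end corners triangulated between wrist and top
for p,q in (((309,227),(332.5,220)),((335,227),(339.2,209.7))):
    X=[tri(w,p,t,q2) for q2 in (q,(288.7,192.3),(294.7,183))]; X=min(X,key=lambda v:v[1]); print("tri",X[0].round(4),X[1].round(4))
```

```text
brown 312 333 158 214
155 None None [82 85 83]
161 312 332 [25 54 76]
167 312 332 [19 36 55]
173 313 331 [26 48 74]
179 312 332 [30 55 84]
185 312 333 [29 51 76]
191 312 332 [31 55 84]
197 312 333 [30 56 84]
203 312 333 [27 52 80]
209 313 333 [31 58 87]
215 None None [ 87  98 107]
yaw 57.54376828045627
top far L tool x,y mm -17.4 -6.5
top far R tool x,y mm -17.4 11.9
head BL tool x,y mm -51.2 -12.3
head BR tool x,y mm -51.2 15.4
head TL tool x,y mm 58.2 -10.0
head TR tool x,y mm 58.2 12.9
top brown [302 192  19  16 160]
top brown [318 201   6  10  18]
tri [0.446  0.0147 0.0391] 0.0009
tri [ 4.687e-01 -2.000e-04  3.840e-02] 0.0032
```

```bash
python3 -m creep '[{"x":3,"y":2,"z":0,"rx":0,"ry":0,"rz":0,"grip":1},{"x":0,"y":0,"z":20,"rx":0,"ry":0,"rz":0,"grip":1},{"x":0,"y":0,"z":20,"rx":0,"ry":0,"rz":0,"grip":1},{"x":0,"y":0,"z":20,"rx":0,"ry":0,"rz":0,"grip":1},{"x":0,"y":0,"z":20,"rx":0,"ry":0,"rz":0,"grip":1},{"x":0,"y":0,"z":20,"rx":0,"ry":0,"rz":0,"grip":1},{"x":0,"y":0,"z":20,"rx":0,"ry":0,"rz":0,"grip":1},{"x":0,"y":0,"z":20,"rx":0,"ry":0,"rz":0,"grip":1},{"x":0,"y":0,"z":10,"rx":0,"ry":0,"rz":0,"grip":1},{"x":0,"y":0,"z":5,"rx":0,"ry":0,"rz":0,"grip":1}]' 80 &&
python3 -m creep '[{"x":0,"y":0,"z":0,"rx":0,"ry":0,"rz":0,"grip":0},{"x":0,"y":0,"z":0,"rx":0,"ry":0,"rz":0,"grip":0},{"x":0,"y":0,"z":0,"rx":0,"ry":0,"rz":0,"grip":0},{"x":0,"y":0,"z":0,"rx":0,"ry":0,"rz":0,"grip":0},{"x":0,"y":0,"z":0,"rx":0,"ry":0,"rz":0,"grip":0},{"x":0,"y":0,"z":0,"rx":0,"ry":0,"rz":0,"grip":0},{"x":0,"y":0,"z":0,"rx":0,"ry":0,"rz":0,"grip":0},{"x":0,"y":0,"z":0,"rx":0,"ry":0,"rz":0,"grip":0},{"x":0,"y":0,"z":0,"rx":0,"ry":0,"rz":0,"grip":0},{"x":0,"y":0,"z":0,"rx":0,"ry":0,"rz":0,"grip":0}]' 80
```

```text
time: 3.58
eef_pos: [0.4882, 0.0551, 0.0566]
tcp_rot: [0.876, 0.482, -0.001, -0.001]
contact_force: [-0.5, 0.9, -0.2]
opening: 1.0
finger_force: 0.0
time: 4.42
eef_pos: [0.4899, 0.0549, 0.0593]
tcp_rot: [0.876, 0.482, 0.001, 0.0]
contact_force: [-0.6, 0.3, 6.2]
opening: 0.225
finger_force: 78.5
```

```bash
python3 -m creep '[{"x":0,"y":0,"z":-15,"rx":0,"ry":0,"rz":0,"grip":0},{"x":0,"y":0,"z":-25,"rx":0,"ry":0,"rz":0,"grip":0},{"x":0,"y":0,"z":-30,"rx":0,"ry":0,"rz":0,"grip":0},{"x":0,"y":0,"z":-25,"rx":0,"ry":0,"rz":0,"grip":0},{"x":0,"y":0,"z":0,"rx":0,"ry":0,"rz":-6.25,"grip":0},{"x":0,"y":0,"z":0,"rx":0,"ry":0,"rz":-6.25,"grip":0},{"x":0,"y":0,"z":0,"rx":0,"ry":0,"rz":-6.25,"grip":0},{"x":0,"y":0,"z":0,"rx":0,"ry":0,"rz":-6.25,"grip":0},{"x":0,"y":0,"z":0,"rx":0,"ry":0,"rz":-6.25,"grip":0},{"x":0,"y":0,"z":0,"rx":0,"ry":0,"rz":-6.25,"grip":0}]' 80 &&
python3 -m creep '[{"x":-10,"y":3,"z":0,"rx":0,"ry":0,"rz":0,"grip":0},{"x":-20,"y":6,"z":0,"rx":0,"ry":0,"rz":0,"grip":0},{"x":-20,"y":7,"z":0,"rx":0,"ry":0,"rz":0,"grip":0},{"x":-20,"y":7,"z":0,"rx":0,"ry":0,"rz":0,"grip":0},{"x":-20,"y":7,"z":0,"rx":0,"ry":0,"rz":0,"grip":0},{"x":-20,"y":7,"z":0,"rx":0,"ry":0,"rz":0,"grip":0},{"x":-20,"y":7,"z":0,"rx":0,"ry":0,"rz":0,"grip":0},{"x":-20,"y":7,"z":0,"rx":0,"ry":0,"rz":0,"grip":0},{"x":-20,"y":7,"z":0,"rx":0,"ry":0,"rz":0,"grip":0},{"x":-20,"y":7,"z":0,"rx":0,"ry":0,"rz":0,"grip":0}]' &&
python3 -m creep '[{"x":-20,"y":6,"z":0,"rx":0,"ry":0,"rz":0,"grip":0},{"x":-20,"y":6,"z":0,"rx":0,"ry":0,"rz":0,"grip":0},{"x":-20,"y":6,"z":0,"rx":0,"ry":0,"rz":0,"grip":0},{"x":-20,"y":6,"z":0,"rx":0,"ry":0,"rz":0,"grip":0},{"x":-20,"y":6,"z":0,"rx":0,"ry":0,"rz":0,"grip":0},{"x":-20,"y":6,"z":0,"rx":0,"ry":0,"rz":0,"grip":0},{"x":-10,"y":3,"z":0,"rx":0,"ry":0,"rz":0,"grip":0},{"x":0,"y":0,"z":0,"rx":0,"ry":0,"rz":0,"grip":0},{"x":0,"y":0,"z":0,"rx":0,"ry":0,"rz":0,"grip":0},{"x":0,"y":0,"z":0,"rx":0,"ry":0,"rz":0,"grip":0}]'
python3 - <<'E'
from plant import ctrl, optics
import cv2, numpy as np
i=optics.read_camera("wrist");j=optics.read_camera("scene")
np.savez("w3.npz",**i);np.savez("s3.npz",**j)
cv2.imwrite("pics/ws3.png",np.vstack([cv2.resize(i["color"],None,fx=.8,fy=.8)[:310],cv2.resize(j["color"][130:340,300:620],(512,285))]))
s=ctrl.get_state(); print(s["eef_pos"],s["tcp_rot"],s["contact_force"],s["time"])
E
```

```text
time: 5.25
eef_pos: [0.4882, 0.055, 0.1521]
tcp_rot: [0.673, 0.74, -0.001, -0.001]
contact_force: [-0.2, -0.3, -1.4]
opening: 0.225
finger_force: 78.1
time: 6.08
eef_pos: [0.5707, -0.1302, 0.1523]
tcp_rot: [0.676, 0.737, -0.0, -0.001]
contact_force: [1.0, 0.2, -1.8]
opening: 0.222
finger_force: 78.1
time: 6.92
eef_pos: [0.6207, -0.2536, 0.1526]
tcp_rot: [0.675, 0.738, -0.0, -0.001]
contact_force: [0.2, 0.3, -2.8]
opening: 0.223
finger_force: 78.3
[ 0.62093159 -0.25330222  0.15308915] [ 6.74561026e-01  7.38218928e-01 -1.28436300e-05 -4.87045721e-04] [ 0.00944673  0.77149386 -1.07907361] 7.0167
```

View pics/ws3.png

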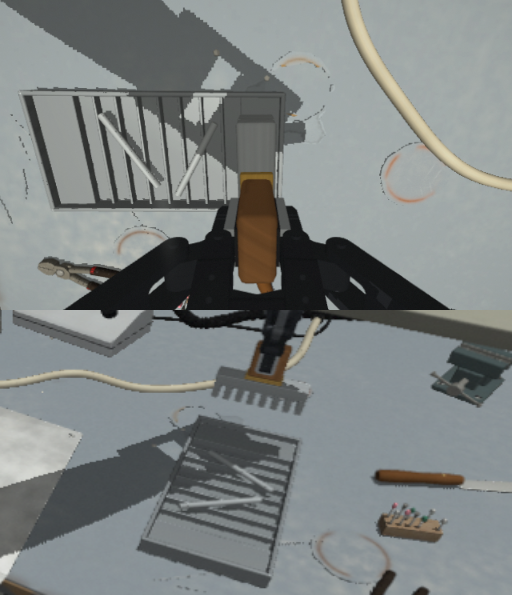

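The upper half shows the rake held over the tray's far end. The tray rim is parallel to the tool, with corners at about (22,92), (285,93) and (53,209) in the 0.8-scale picture, and both pins are still askew. The lower half shows the rake hanging level with its teeth down.

Run:
```python
from h import *
w=load('w3.npz')
T=np.array([.6209,-.2533,0]);yaw=2*np.arctan2(.7382,.6746);print(np.degrees(yaw))
ux=np.array([np.cos(yaw),np.sin(yaw),0]);uy=np.array([np.sin(yaw),-np.cos(yaw),0])
P=[onz(w,(p[0]/.8,p[1]/.8),.024) for p in [(22,92),(285,93),(53,209)]]
for X in P: print(X.round(4),((X-T)@ux*1e3).round(1),((X-T)@uy*1e3).round(1))
d=P[1]-P[0];print("tray yaw",np.degrees(np.arctan2(d[1],d[0])),np.linalg.norm(d),np.linalg.norm(P[2]-P[0]))
c=(P[1]+P[2])/2;print("centre",c,((c-T)@ux*1e3).round(1),((c-T)@uy*1e3).round(1))
# rake centre: head top rectangle at its actual height
for p in [(238,115),(274,115),(237,172),(276,172)]:
    X=onz(w,(p[0]/.8,p[1]/.8),.15-.059+.04);print("head",((X-T)@ux*1e3).round(1),((X-T)@uy*1e3).round(1))
```

```text
95.15508635407353
[ 0.3746 -0.2107  0.024 ] 64.6 -241.5
[ 0.6438 -0.1866  0.024 ] 64.4 28.8
[ 0.3843 -0.3451  0.024 ] -70.2 -243.9
tray yaw 5.1177362867754805 0.2702539929630523 0.1347987043931482
centre [ 0.5140197  -0.26583221  0.024     ] -2.9 -107.6
head 56.3 -12.4
head 56.3 10.8
head 17.0 -14.1
head 17.0 13.0
```

```bash
python3 -m creep '[{"x":-3.5,"y":2.5,"z":0,"rx":0,"ry":0,"rz":0,"grip":0},{"x":0,"y":0,"z":10,"rx":0,"ry":0,"rz":0,"grip":0},{"x":0,"y":0,"z":15,"rx":0,"ry":0,"rz":0,"grip":0},{"x":0,"y":0,"z":15,"rx":0,"ry":0,"rz":0,"grip":0},{"x":0,"y":0,"z":15,"rx":0,"ry":0,"rz":0,"grip":0},{"x":0,"y":0,"z":10,"rx":0,"ry":0,"rz":0,"grip":0},{"x":0,"y":0,"z":5,"rx":0,"ry":0,"rz":0,"grip":0},{"x":0,"y":0,"z":3,"rx":0,"ry":0,"rz":0,"grip":0},{"x":0,"y":0,"z":0,"rx":0,"ry":0,"rz":0,"grip":0},{"x":0,"y":0,"z":0,"rx":0,"ry":0,"rz":0,"grip":0}]' 80
python3 -m creep '[{"x":0,"y":0,"z":1,"rx":0,"ry":0,"rz":0,"grip":0},{"x":0,"y":0,"z":1,"rx":0,"ry":0,"rz":0,"grip":0},{"x":0,"y":0,"z":1,"rx":0,"ry":0,"rz":0,"grip":0},{"x":0,"y":0,"z":0,"rx":0,"ry":0,"rz":0,"grip":0},{"x":0,"y":0,"z":0,"rx":0,"ry":0,"rz":0,"grip":0},{"x":0,"y":0,"z":0,"rx":0,"ry":0,"rz":0,"grip":0},{"x":0,"y":0,"z":0,"rx":0,"ry":0,"rz":0,"grip":0},{"x":0,"y":0,"z":0,"rx":0,"ry":0,"rz":0,"grip":0},{"x":0,"y":0,"z":0,"rx":0,"ry":0,"rz":0,"grip":0},{"x":0,"y":0,"z":0,"rx":0,"ry":0,"rz":0,"grip":0}]'
```

```text
time: 7.85
eef_pos: [0.6245, -0.258, 0.0808]
tcp_rot: [0.675, 0.738, 0.0, 0.0]
contact_force: [1.1, 0.0, -1.1]
opening: 0.221
finger_force: 78.2
time: 8.68
eef_pos: [0.6241, -0.2578, 0.0773]
tcp_rot: [0.675, 0.738, 0.0, 0.0]
contact_force: [0.1, -0.7, -1.2]
opening: 0.225
finger_force: 78.2
```

```bash
python3 -m creep '[{"x":0,"y":0,"z":1,"rx":0,"ry":0,"rz":0,"grip":0},{"x":0,"y":0,"z":1,"rx":0,"ry":0,"rz":0,"grip":0},{"x":0,"y":0,"z":1,"rx":0,"ry":0,"rz":0,"grip":0},{"x":0,"y":0,"z":0,"rx":0,"ry":0,"rz":0,"grip":0},{"x":0,"y":0,"z":0,"rx":0,"ry":0,"rz":0,"grip":0},{"x":0,"y":0,"z":0,"rx":0,"ry":0,"rz":0,"grip":0},{"x":0,"y":0,"z":0,"rx":0,"ry":0,"rz":0,"grip":0},{"x":0,"y":0,"z":0,"rx":0,"ry":0,"rz":0,"grip":0},{"x":0,"y":0,"z":0,"rx":0,"ry":0,"rz":0,"grip":0},{"x":0,"y":0,"z":0,"rx":0,"ry":0,"rz":0,"grip":0}]' 80
python3 -m creep '[{"x":0,"y":0,"z":0.5,"rx":0,"ry":0,"rz":0,"grip":0},{"x":0,"y":0,"z":0.5,"rx":0,"ry":0,"rz":0,"grip":0},{"x":0,"y":0,"z":0,"rx":0,"ry":0,"rz":0,"grip":0},{"x":0,"y":0,"z":0,"rx":0,"ry":0,"rz":0,"grip":0},{"x":0,"y":0,"z":0,"rx":0,"ry":0,"rz":0,"grip":0},{"x":0,"y":0,"z":0,"rx":0,"ry":0,"rz":0,"grip":0},{"x":0,"y":0,"z":0,"rx":0,"ry":0,"rz":0,"grip":0},{"x":0,"y":0,"z":0,"rx":0,"ry":0,"rz":0,"grip":0},{"x":0,"y":0,"z":0,"rx":0,"ry":0,"rz":0,"grip":0},{"x":0,"y":0,"z":0,"rx":0,"ry":0,"rz":0,"grip":0}]'
```

```text
time: 9.52
eef_pos: [0.6242, -0.2578, 0.0744]
tcp_rot: [0.675, 0.738, 0.0, 0.0]
contact_force: [-0.4, -0.2, -2.5]
opening: 0.226
finger_force: 78.2
time: 10.35
eef_pos: [0.6241, -0.2578, 0.0733]
tcp_rot: [0.675, 0.738, -0.0, 0.0]
contact_force: [-0.3, 0.6, -2.2]
opening: 0.227
finger_force: 78.2
```

```bash
python3 -m creep '[{"x":0,"y":0,"z":0.5,"rx":0,"ry":0,"rz":0,"grip":0},{"x":0,"y":0,"z":0.5,"rx":0,"ry":0,"rz":0,"grip":0},{"x":0,"y":0,"z":0,"rx":0,"ry":0,"rz":0,"grip":0},{"x":0,"y":0,"z":0,"rx":0,"ry":0,"rz":0,"grip":0},{"x":0,"y":0,"z":0,"rx":0,"ry":0,"rz":0,"grip":0},{"x":0,"y":0,"z":0,"rx":0,"ry":0,"rz":0,"grip":0},{"x":0,"y":0,"z":0,"rx":0,"ry":0,"rz":0,"grip":0},{"x":0,"y":0,"z":0,"rx":0,"ry":0,"rz":0,"grip":0},{"x":0,"y":0,"z":0,"rx":0,"ry":0,"rz":0,"grip":0},{"x":0,"y":0,"z":0,"rx":0,"ry":0,"rz":0,"grip":0}]' 80
python3 - <<'E'
from plant import ctrl, optics
import cv2, numpy as np
i=optics.read_camera("scene")
np.savez("s4.npz",**i)
cv2.imwrite("pics/s4.png",cv2.resize(i["color"][180:340,370:510],None,fx=3.6,fy=3.6,interpolation=cv2.INTER_CUBIC))
a=[ctrl.get_state()["contact_force"][2] for _ in range(3)];print(a)
E
```

```text
time: 11.18
eef_pos: [0.6241, -0.2578, 0.0723]
tcp_rot: [0.675, 0.738, 0.0, 0.0]
contact_force: [0.7, 0.5, -1.6]
opening: 0.231
finger_force: 78.2
[np.float64(-0.6845587072522696), np.float64(-0.6845587072522696), np.float64(-0.6845587072522696)]
```

View pics/s4.png

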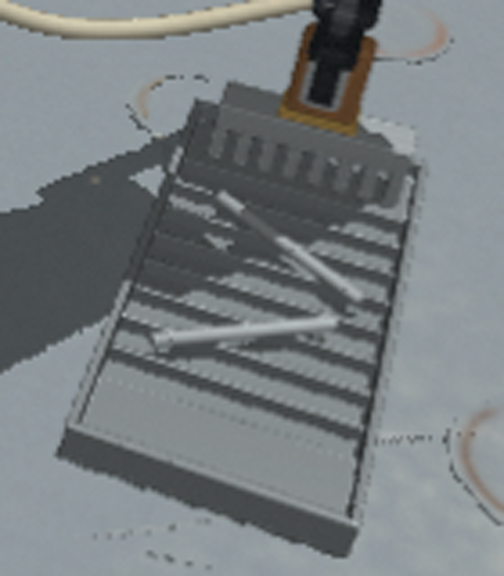

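The scene view shows the rake head inside the tray walls on the far shelf, teeth at about (210–400, 150–190), with both pins ahead of it. I'll step down to light contact.

```bash
python3 -m creep '[{"x":0,"y":0,"z":0.5,"rx":0,"ry":0,"rz":0,"grip":0},{"x":0,"y":0,"z":0.5,"rx":0,"ry":0,"rz":0,"grip":0},{"x":0,"y":0,"z":0,"rx":0,"ry":0,"rz":0,"grip":0},{"x":0,"y":0,"z":0,"rx":0,"ry":0,"rz":0,"grip":0},{"x":0,"y":0,"z":0,"rx":0,"ry":0,"rz":0,"grip":0},{"x":0,"y":0,"z":0,"rx":0,"ry":0,"rz":0,"grip":0},{"x":0,"y":0,"z":0,"rx":0,"ry":0,"rz":0,"grip":0},{"x":0,"y":0,"z":0,"rx":0,"ry":0,"rz":0,"grip":0},{"x":0,"y":0,"z":0,"rx":0,"ry":0,"rz":0,"grip":0},{"x":0,"y":0,"z":0,"rx":0,"ry":0,"rz":0,"grip":0}]' 80
```

```text
time: 12.07
eef_pos: [0.6242, -0.2578, 0.0716]
tcp_rot: [0.675, 0.738, 0.0, 0.0]
contact_force: [0.0, -0.8, 0.1]
opening: 0.224
finger_force: 78.5
```

```bash
python3 -m creep '[{"x":0,"y":0,"z":-0.7,"rx":0,"ry":0,"rz":0,"grip":0},{"x":0,"y":-3,"z":0,"rx":0,"ry":0,"rz":0,"grip":0},{"x":0,"y":-3,"z":0,"rx":0,"ry":0,"rz":0,"grip":0},{"x":0,"y":-3,"z":0,"rx":0,"ry":0,"rz":0,"grip":0},{"x":0,"y":-3,"z":0,"rx":0,"ry":0,"rz":0,"grip":0},{"x":0,"y":-3,"z":0,"rx":0,"ry":0,"rz":0,"grip":0},{"x":0,"y":-3,"z":0,"rx":0,"ry":0,"rz":0,"grip":0},{"x":0,"y":-3,"z":0,"rx":0,"ry":0,"rz":0,"grip":0},{"x":0,"y":-2,"z":0,"rx":0,"ry":0,"rz":0,"grip":0},{"x":0,"y":-2,"z":0,"rx":0,"ry":0,"rz":0,"grip":0}]' 80
python3 -m creep '[{"x":0,"y":-2,"z":0,"rx":0,"ry":0,"rz":0,"grip":0},{"x":0,"y":-2,"z":0,"rx":0,"ry":0,"rz":0,"grip":0},{"x":0,"y":-2,"z":0,"rx":0,"ry":0,"rz":0,"grip":0},{"x":0,"y":-2,"z":0,"rx":0,"ry":0,"rz":0,"grip":0},{"x":0,"y":-2,"z":0,"rx":0,"ry":0,"rz":0,"grip":0},{"x":0,"y":-2,"z":0,"rx":0,"ry":0,"rz":0,"grip":0},{"x":0,"y":-2,"z":0,"rx":0,"ry":0,"rz":0,"grip":0},{"x":0,"y":-2,"z":0,"rx":0,"ry":0,"rz":0,"grip":0},{"x":0,"y":-2,"z":0,"rx":0,"ry":0,"rz":0,"grip":0},{"x":0,"y":-2,"z":0,"rx":0,"ry":0,"rz":0,"grip":0}]'
python3 -m creep '[{"x":0,"y":-2,"z":0,"rx":0,"ry":0,"rz":0,"grip":0},{"x":0,"y":-2,"z":0,"rx":0,"ry":0,"rz":0,"grip":0},{"x":0,"y":-2,"z":0,"rx":0,"ry":0,"rz":0,"grip":0},{"x":0,"y":-2,"z":0,"rx":0,"ry":0,"rz":0,"grip":0},{"x":0,"y":-2,"z":0,"rx":0,"ry":0,"rz":0,"grip":0},{"x":0,"y":-2,"z":0,"rx":0,"ry":0,"rz":0,"grip":0},{"x":0,"y":-2,"z":0,"rx":0,"ry":0,"rz":0,"grip":0},{"x":0,"y":-2,"z":0,"rx":0,"ry":0,"rz":0,"grip":0},{"x":0,"y":-2,"z":0,"rx":0,"ry":0,"rz":0,"grip":0},{"x":0,"y":-2,"z":0,"rx":0,"ry":0,"rz":0,"grip":0}]'
python3 -m creep '[{"x":0,"y":-2,"z":0,"rx":0,"ry":0,"rz":0,"grip":0},{"x":0,"y":-2,"z":0,"rx":0,"ry":0,"rz":0,"grip":0},{"x":0,"y":-2,"z":0,"rx":0,"ry":0,"rz":0,"grip":0},{"x":0,"y":-2,"z":0,"rx":0,"ry":0,"rz":0,"grip":0},{"x":0,"y":-2,"z":0,"rx":0,"ry":0,"rz":0,"grip":0},{"x":0,"y":-2,"z":0,"rx":0,"ry":0,"rz":0,"grip":0},{"x":0,"y":-2,"z":0,"rx":0,"ry":0,"rz":0,"grip":0},{"x":0,"y":-2,"z":0,"rx":0,"ry":0,"rz":0,"grip":0},{"x":0,"y":-2,"z":0,"rx":0,"ry":0,"rz":0,"grip":0},{"x":0,"y":-2,"z":0,"rx":0,"ry":0,"rz":0,"grip":0}]'
```

```text
time: 12.9
eef_pos: [0.599, -0.2601, 0.0721]
tcp_rot: [0.675, 0.738, 0.0, 0.0]
contact_force: [-0.7, -0.4, -2.4]
opening: 0.225
finger_force: 78.3
time: 13.73
eef_pos: [0.5791, -0.2618, 0.072]
tcp_rot: [0.675, 0.738, 0.0, -0.0]
contact_force: [0.1, 0.2, -1.5]
opening: 0.226
finger_force: 78.3
time: 14.57
eef_pos: [0.5592, -0.2636, 0.072]
tcp_rot: [0.675, 0.738, -0.0, 0.0]
contact_force: [-0.7, -0.6, -2.3]
opening: 0.226
finger_force: 78.2
time: 15.4
eef_pos: [0.5393, -0.2654, 0.072]
tcp_rot: [0.675, 0.738, 0.0, 0.0]
contact_force: [0.2, 0.2, -2.0]
opening: 0.227
finger_force: 78.2
```

```bash
python3 -m creep '[{"x":0,"y":-2,"z":0,"rx":0,"ry":0,"rz":0,"grip":0},{"x":0,"y":-2,"z":0,"rx":0,"ry":0,"rz":0,"grip":0},{"x":0,"y":-2,"z":0,"rx":0,"ry":0,"rz":0,"grip":0},{"x":0,"y":-2,"z":0,"rx":0,"ry":0,"rz":0,"grip":0},{"x":0,"y":-2,"z":0,"rx":0,"ry":0,"rz":0,"grip":0},{"x":0,"y":-2,"z":0,"rx":0,"ry":0,"rz":0,"grip":0},{"x":0,"y":-2,"z":0,"rx":0,"ry":0,"rz":0,"grip":0},{"x":0,"y":-2,"z":0,"rx":0,"ry":0,"rz":0,"grip":0},{"x":0,"y":-2,"z":0,"rx":0,"ry":0,"rz":0,"grip":0},{"x":0,"y":-2,"z":0,"rx":0,"ry":0,"rz":0,"grip":0}]' 80
python3 -m creep '[{"x":0,"y":-2,"z":0,"rx":0,"ry":0,"rz":0,"grip":0},{"x":0,"y":-2,"z":0,"rx":0,"ry":0,"rz":0,"grip":0},{"x":0,"y":-2,"z":0,"rx":0,"ry":0,"rz":0,"grip":0},{"x":0,"y":-2,"z":0,"rx":0,"ry":0,"rz":0,"grip":0},{"x":0,"y":-2,"z":0,"rx":0,"ry":0,"rz":0,"grip":0},{"x":0,"y":-2,"z":0,"rx":0,"ry":0,"rz":0,"grip":0},{"x":0,"y":-2,"z":0,"rx":0,"ry":0,"rz":0,"grip":0},{"x":0,"y":-2,"z":0,"rx":0,"ry":0,"rz":0,"grip":0},{"x":0,"y":-2,"z":0,"rx":0,"ry":0,"rz":0,"grip":0},{"x":0,"y":-2,"z":0,"rx":0,"ry":0,"rz":0,"grip":0}]'
python3 -m creep '[{"x":0,"y":-2,"z":0,"rx":0,"ry":0,"rz":0,"grip":0},{"x":0,"y":-2,"z":0,"rx":0,"ry":0,"rz":0,"grip":0},{"x":0,"y":-2,"z":0,"rx":0,"ry":0,"rz":0,"grip":0},{"x":0,"y":-2,"z":0,"rx":0,"ry":0,"rz":0,"grip":0},{"x":0,"y":-2,"z":0,"rx":0,"ry":0,"rz":0,"grip":0},{"x":0,"y":-2,"z":0,"rx":0,"ry":0,"rz":0,"grip":0},{"x":0,"y":-2,"z":0,"rx":0,"ry":0,"rz":0,"grip":0},{"x":0,"y":-2,"z":0,"rx":0,"ry":0,"rz":0,"grip":0},{"x":0,"y":-2,"z":0,"rx":0,"ry":0,"rz":0,"grip":0},{"x":0,"y":-2,"z":0,"rx":0,"ry":0,"rz":0,"grip":0}]'
python3 -m creep '[{"x":0,"y":-2,"z":0,"rx":0,"ry":0,"rz":0,"grip":0},{"x":0,"y":-2,"z":0,"rx":0,"ry":0,"rz":0,"grip":0},{"x":0,"y":-2,"z":0,"rx":0,"ry":0,"rz":0,"grip":0},{"x":0,"y":-2,"z":0,"rx":0,"ry":0,"rz":0,"grip":0},{"x":0,"y":-2,"z":0,"rx":0,"ry":0,"rz":0,"grip":0},{"x":0,"y":-2,"z":0,"rx":0,"ry":0,"rz":0,"grip":0},{"x":0,"y":-2,"z":0,"rx":0,"ry":0,"rz":0,"grip":0},{"x":0,"y":-2,"z":0,"rx":0,"ry":0,"rz":0,"grip":0},{"x":0,"y":-2,"z":0,"rx":0,"ry":0,"rz":0,"grip":0},{"x":0,"y":-2,"z":0,"rx":0,"ry":0,"rz":0,"grip":0}]'
```

```text
time: 16.23
eef_pos: [0.5193, -0.2672, 0.072]
tcp_rot: [0.675, 0.738, -0.0, 0.0]
contact_force: [0.8, 0.3, -2.6]
opening: 0.221
finger_force: 78.2
time: 17.07
eef_pos: [0.4994, -0.2689, 0.072]
tcp_rot: [0.675, 0.738, -0.0, -0.0]
contact_force: [0.2, -0.3, -2.1]
opening: 0.227
finger_force: 78.2
time: 17.9
eef_pos: [0.4795, -0.2707, 0.072]
tcp_rot: [0.675, 0.738, -0.0, 0.0]
contact_force: [0.1, 0.1, -1.3]
opening: 0.229
finger_force: 78.2
time: 18.73
eef_pos: [0.4596, -0.2725, 0.072]
tcp_rot: [0.675, 0.738, -0.0, 0.0]
contact_force: [0.7, 0.2, -1.3]
opening: 0.223
finger_force: 78.2
```

Run:
```python
from plant import optics
import cv2, numpy as np
i=optics.read_camera("scene");w=optics.read_camera("wrist")
np.savez("w5.npz",**w)
cv2.imwrite("pics/s5.png",np.hstack([cv2.resize(i["color"][180:340,370:510],(350,400)),w["color"][:,:450]]))
```

View pics/s5.png

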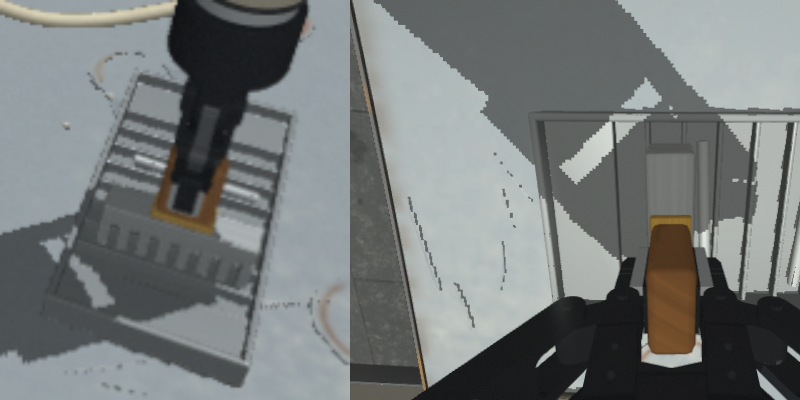

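The scene view shows one pin parallel in a groove at about (145–255, 160–200), with the second end-on behind the rake at (100,195). The wrist view shows the second pin parallel just behind the head at col 702, and the first at col 795. I'll finish the draw onto the near shelf, then lift.

```bash
python3 -m creep '[{"x":0,"y":-2,"z":0,"rx":0,"ry":0,"rz":0,"grip":0},{"x":0,"y":-2,"z":0,"rx":0,"ry":0,"rz":0,"grip":0},{"x":0,"y":-2,"z":0,"rx":0,"ry":0,"rz":0,"grip":0},{"x":0,"y":-2,"z":0,"rx":0,"ry":0,"rz":0,"grip":0},{"x":0,"y":-2,"z":0,"rx":0,"ry":0,"rz":0,"grip":0},{"x":0,"y":-2,"z":0,"rx":0,"ry":0,"rz":0,"grip":0},{"x":0,"y":-2,"z":0,"rx":0,"ry":0,"rz":0,"grip":0},{"x":0,"y":-2,"z":0,"rx":0,"ry":0,"rz":0,"grip":0},{"x":0,"y":-2,"z":0,"rx":0,"ry":0,"rz":0,"grip":0},{"x":0,"y":-2,"z":0,"rx":0,"ry":0,"rz":0,"grip":0}]' 80
python3 -m creep '[{"x":0,"y":-2,"z":0,"rx":0,"ry":0,"rz":0,"grip":0},{"x":0,"y":-2,"z":0,"rx":0,"ry":0,"rz":0,"grip":0},{"x":0,"y":-2,"z":0,"rx":0,"ry":0,"rz":0,"grip":0},{"x":0,"y":-2,"z":0,"rx":0,"ry":0,"rz":0,"grip":0},{"x":0,"y":-2,"z":0,"rx":0,"ry":0,"rz":0,"grip":0},{"x":0,"y":-2,"z":0,"rx":0,"ry":0,"rz":0,"grip":0},{"x":0,"y":-2,"z":0,"rx":0,"ry":0,"rz":0,"grip":0},{"x":0,"y":-2,"z":0,"rx":0,"ry":0,"rz":0,"grip":0},{"x":0,"y":-2,"z":0,"rx":0,"ry":0,"rz":0,"grip":0},{"x":0,"y":-2,"z":0,"rx":0,"ry":0,"rz":0,"grip":0}]'
python3 -m creep '[{"x":0,"y":-2,"z":0,"rx":0,"ry":0,"rz":0,"grip":0},{"x":0,"y":-2,"z":0,"rx":0,"ry":0,"rz":0,"grip":0},{"x":0,"y":-2,"z":0,"rx":0,"ry":0,"rz":0,"grip":0},{"x":0,"y":-2,"z":0,"rx":0,"ry":0,"rz":0,"grip":0},{"x":0,"y":-2,"z":0,"rx":0,"ry":0,"rz":0,"grip":0},{"x":0,"y":-2,"z":0,"rx":0,"ry":0,"rz":0,"grip":0},{"x":0,"y":-2,"z":0,"rx":0,"ry":0,"rz":0,"grip":0},{"x":0,"y":0,"z":0,"rx":0,"ry":0,"rz":0,"grip":0},{"x":0,"y":0,"z":0,"rx":0,"ry":0,"rz":0,"grip":0},{"x":0,"y":0,"z":0,"rx":0,"ry":0,"rz":0,"grip":0}]'
python3 -m creep '[{"x":0,"y":0,"z":-5,"rx":0,"ry":0,"rz":0,"grip":0},{"x":0,"y":0,"z":-10,"rx":0,"ry":0,"rz":0,"grip":0},{"x":0,"y":0,"z":-15,"rx":0,"ry":0,"rz":0,"grip":0},{"x":0,"y":0,"z":-15,"rx":0,"ry":0,"rz":0,"grip":0},{"x":0,"y":0,"z":-15,"rx":0,"ry":0,"rz":0,"grip":0},{"x":0,"y":0,"z":-10,"rx":0,"ry":0,"rz":0,"grip":0},{"x":0,"y":0,"z":-5,"rx":0,"ry":0,"rz":0,"grip":0},{"x":0,"y":0,"z":0,"rx":0,"ry":0,"rz":0,"grip":0},{"x":0,"y":0,"z":0,"rx":0,"ry":0,"rz":0,"grip":0},{"x":0,"y":0,"z":0,"rx":0,"ry":0,"rz":0,"grip":0}]'
```

```text
time: 19.67
eef_pos: [0.4397, -0.2743, 0.072]
tcp_rot: [0.675, 0.738, 0.0, 0.0]
contact_force: [-0.6, 0.1, -1.6]
opening: 0.224
finger_force: 78.2
time: 20.5
eef_pos: [0.4197, -0.2761, 0.0721]
tcp_rot: [0.675, 0.738, -0.0, 0.0]
contact_force: [0.0, -0.2, -2.2]
opening: 0.228
finger_force: 78.2
time: 21.33
eef_pos: [0.4061, -0.2774, 0.0721]
tcp_rot: [0.675, 0.738, 0.0, 0.0]
contact_force: [0.2, -0.7, -1.7]
opening: 0.225
finger_force: 78.2
time: 22.17
eef_pos: [0.4055, -0.2768, 0.1461]
tcp_rot: [0.675, 0.738, 0.0, -0.001]
contact_force: [-0.7, -0.6, -1.7]
opening: 0.222
finger_force: 78.2
```

```bash
python3 -m creep '[{"x":12.8,"y":10.7,"z":0,"rx":0,"ry":0,"rz":0,"grip":0},{"x":12.8,"y":10.7,"z":0,"rx":0,"ry":0,"rz":0,"grip":0},{"x":12.8,"y":10.7,"z":0,"rx":0,"ry":0,"rz":0,"grip":0},{"x":12.8,"y":10.7,"z":0,"rx":0,"ry":0,"rz":0,"grip":0},{"x":12.8,"y":10.7,"z":0,"rx":0,"ry":0,"rz":0,"grip":0},{"x":12.8,"y":10.7,"z":0,"rx":0,"ry":0,"rz":0,"grip":0},{"x":12.8,"y":10.7,"z":0,"rx":0,"ry":0,"rz":0,"grip":0},{"x":12.8,"y":10.7,"z":0,"rx":0,"ry":0,"rz":0,"grip":0},{"x":12.8,"y":10.7,"z":0,"rx":0,"ry":0,"rz":0,"grip":0},{"x":12.8,"y":10.7,"z":0,"rx":0,"ry":0,"rz":0,"grip":0}]' 80
python3 -m creep '[{"x":0,"y":0,"z":0,"rx":0,"ry":0,"rz":6,"grip":0},{"x":0,"y":0,"z":0,"rx":0,"ry":0,"rz":6,"grip":0},{"x":0,"y":0,"z":0,"rx":0,"ry":0,"rz":6,"grip":0},{"x":0,"y":0,"z":0,"rx":0,"ry":0,"rz":6,"grip":0},{"x":0,"y":0,"z":0,"rx":0,"ry":0,"rz":6,"grip":0},{"x":0,"y":0,"z":0,"rx":0,"ry":0,"rz":6,"grip":0},{"x":0,"y":0,"z":0,"rx":0,"ry":0,"rz":6,"grip":0},{"x":0,"y":0,"z":0,"rx":0,"ry":0,"rz":6,"grip":0},{"x":0,"y":0,"z":0,"rx":0,"ry":0,"rz":6,"grip":0},{"x":0,"y":0,"z":0,"rx":0,"ry":0,"rz":6,"grip":0}]'
python3 -m creep '[{"x":0,"y":0,"z":0,"rx":0,"ry":0,"rz":6,"grip":0},{"x":0,"y":0,"z":0,"rx":0,"ry":0,"rz":6,"grip":0},{"x":0,"y":0,"z":0,"rx":0,"ry":0,"rz":6,"grip":0},{"x":0,"y":0,"z":0,"rx":0,"ry":0,"rz":6,"grip":0},{"x":0,"y":0,"z":0,"rx":0,"ry":0,"rz":6,"grip":0},{"x":0,"y":0,"z":0,"rx":0,"ry":0,"rz":0,"grip":0},{"x":0,"y":0,"z":0,"rx":0,"ry":0,"rz":0,"grip":0},{"x":0,"y":0,"z":0,"rx":0,"ry":0,"rz":0,"grip":0},{"x":0,"y":0,"z":0,"rx":0,"ry":0,"rz":0,"grip":0},{"x":0,"y":0,"z":0,"rx":0,"ry":0,"rz":0,"grip":0}]'
python3 - <<'E'
from plant import optics
import cv2, numpy as np
i=optics.read_camera("scene");j=optics.read_camera("top");w=optics.read_camera("wrist")
for n,c in (("s6",i),("t6",j),("w6",w)): np.savez(n+".npz",**c)
rs=lambda a,W,H:cv2.resize(a,(W,H),interpolation=cv2.INTER_CUBIC)
cv2.imwrite("pics/c6.png",np.hstack([rs(j["color"][110:265,350:510],400,388),np.vstack([rs(i["color"][170:350,340:510],400,388)])]))
E
```

```text
time: 23.0
eef_pos: [0.5008, -0.1392, 0.1456]
tcp_rot: [0.675, 0.738, -0.0, -0.001]
contact_force: [0.0, 0.6, -0.9]
opening: 0.224
finger_force: 78.3
time: 23.83
eef_pos: [0.5004, -0.14, 0.1456]
tcp_rot: [0.954, 0.299, -0.001, -0.001]
contact_force: [-0.7, -0.0, -2.3]
opening: 0.224
finger_force: 78.5
time: 24.67
eef_pos: [0.501, -0.1403, 0.1468]
tcp_rot: [0.999, 0.045, -0.0, -0.0]
contact_force: [0.2, -0.9, -1.8]
opening: 0.223
finger_force: 78.5
```

View pics/c6.png

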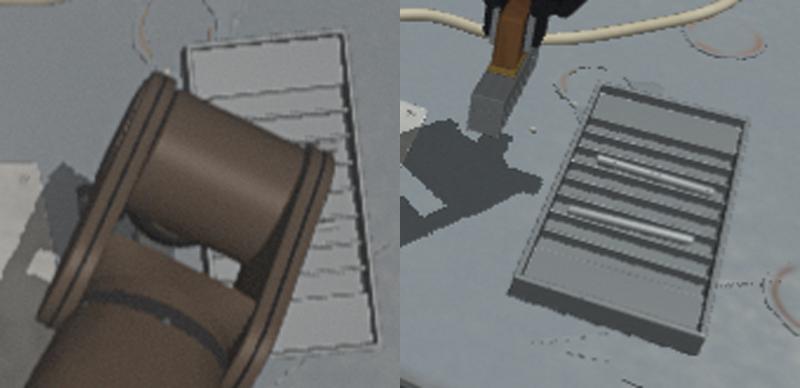

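Both pins lie parallel to the grooves in the scene view, one at (600,160)–(712,192) and the other at (568,210)–(692,240). The rake hangs over bare bench between the plate and the tray. I'll check the pins numerically and start lowering.

```bash
python3 - <<'E'
from h import *
s=load('s6.npz');C=np.array([.512,-.265,0]);a=np.radians(5.1);u=np.array([np.cos(a),np.sin(a),0]);v=np.array([-u[1],u[0],0])
f=lambda p:((p[0]-400)/400*170+340,p[1]/388*180+170)
for n,q in (("A",[(600,160),(712,192)]),("B",[(568,210),(692,240)])):
  for z in (.008,.018):
    X=[onz(s,f(p),z)-C for p in q]; print(n,z,[((x@u*1e3).round(1),(x@v*1e3).round(1)) for x in X])
# reference: shelf edge / tray rim corners in scene
for p in [(602,86),(748,122),(700,345),(512,285)]:
    x=onz(s,f(p),.024)-C;print("rim",(x@u*1e3).round(1),(x@v*1e3).round(1))
E
python3 -m creep '[{"x":0,"y":0,"z":5,"rx":0,"ry":0,"rz":0,"grip":0},{"x":0,"y":0,"z":15,"rx":0,"ry":0,"rz":0,"grip":0},{"x":0,"y":0,"z":15,"rx":0,"ry":0,"rz":0,"grip":0},{"x":0,"y":0,"z":15,"rx":0,"ry":0,"rz":0,"grip":0},{"x":0,"y":0,"z":15,"rx":0,"ry":0,"rz":0,"grip":0},{"x":0,"y":0,"z":10,"rx":0,"ry":0,"rz":0,"grip":0},{"x":0,"y":0,"z":8,"rx":0,"ry":0,"rz":0,"grip":0},{"x":0,"y":0,"z":2,"rx":0,"ry":0,"rz":0,"grip":0},{"x":0,"y":0,"z":0,"rx":0,"ry":0,"rz":0,"grip":0},{"x":0,"y":0,"z":0,"rx":0,"ry":0,"rz":0,"grip":0}]' 80
```

```text
A 0.008 [(np.float64(39.1), np.float64(40.0)), (np.float64(37.2), np.float64(-55.7))]
A 0.018 [(np.float64(28.2), np.float64(39.3)), (np.float64(26.3), np.float64(-54.8))]
B 0.008 [(np.float64(-35.3), np.float64(49.8)), (np.float64(-28.4), np.float64(-49.1))]
B 0.018 [(np.float64(-44.9), np.float64(48.9)), (np.float64(-38.1), np.float64(-48.3))]
rim 129.4 61.2
rim 130.2 -70.9
rim -146.7 -68.9
rim -146.7 65.9
time: 25.65
eef_pos: [0.5017, -0.1405, 0.0626]
tcp_rot: [0.999, 0.045, 0.001, 0.0]
contact_force: [-0.4, 0.4, -0.8]
opening: 0.224
finger_force: 78.4
```

```bash
python3 -m creep '[{"x":0,"y":0,"z":1,"rx":0,"ry":0,"rz":0,"grip":0},{"x":0,"y":0,"z":1,"rx":0,"ry":0,"rz":0,"grip":0},{"x":0,"y":0,"z":1,"rx":0,"ry":0,"rz":0,"grip":0},{"x":0,"y":0,"z":0.5,"rx":0,"ry":0,"rz":0,"grip":0},{"x":0,"y":0,"z":0.5,"rx":0,"ry":0,"rz":0,"grip":0},{"x":0,"y":0,"z":0,"rx":0,"ry":0,"rz":0,"grip":0},{"x":0,"y":0,"z":0,"rx":0,"ry":0,"rz":0,"grip":0},{"x":0,"y":0,"z":0,"rx":0,"ry":0,"rz":0,"grip":0},{"x":0,"y":0,"z":0,"rx":0,"ry":0,"rz":0,"grip":0},{"x":0,"y":0,"z":0,"rx":0,"ry":0,"rz":0,"grip":0}]' 80
python3 -m creep '[{"x":0,"y":0,"z":0.5,"rx":0,"ry":0,"rz":0,"grip":0},{"x":0,"y":0,"z":0.5,"rx":0,"ry":0,"rz":0,"grip":0},{"x":0,"y":0,"z":0.5,"rx":0,"ry":0,"rz":0,"grip":0},{"x":0,"y":0,"z":0,"rx":0,"ry":0,"rz":0,"grip":0},{"x":0,"y":0,"z":0,"rx":0,"ry":0,"rz":0,"grip":0},{"x":0,"y":0,"z":0,"rx":0,"ry":0,"rz":0,"grip":0},{"x":0,"y":0,"z":0,"rx":0,"ry":0,"rz":0,"grip":0},{"x":0,"y":0,"z":0,"rx":0,"ry":0,"rz":0,"grip":0},{"x":0,"y":0,"z":0,"rx":0,"ry":0,"rz":0,"grip":0},{"x":0,"y":0,"z":0,"rx":0,"ry":0,"rz":0,"grip":0}]'
```

```text
time: 26.48
eef_pos: [0.5012, -0.1403, 0.0581]
tcp_rot: [0.999, 0.045, 0.0, 0.0]
contact_force: [0.1, -0.8, -1.2]
opening: 0.221
finger_force: 78.4
time: 27.32
eef_pos: [0.5013, -0.1404, 0.0575]
tcp_rot: [0.999, 0.045, -0.0, -0.0]
contact_force: [-3.2, 1.7, 5.5]
opening: 0.224
finger_force: 79.3
```

```bash
python3 -m creep '[{"x":0,"y":0,"z":-0.6,"rx":0,"ry":0,"rz":0,"grip":0},{"x":0,"y":0,"z":0,"rx":0,"ry":0,"rz":0,"grip":0},{"x":0,"y":0,"z":0,"rx":0,"ry":0,"rz":0,"grip":0.3},{"x":0,"y":0,"z":0,"rx":0,"ry":0,"rz":0,"grip":0.4},{"x":0,"y":0,"z":0,"rx":0,"ry":0,"rz":0,"grip":0.5},{"x":0,"y":0,"z":0,"rx":0,"ry":0,"rz":0,"grip":0.6},{"x":0,"y":0,"z":0,"rx":0,"ry":0,"rz":0,"grip":0.8},{"x":0,"y":0,"z":0,"rx":0,"ry":0,"rz":0,"grip":0.8},{"x":0,"y":0,"z":0,"rx":0,"ry":0,"rz":0,"grip":0.8},{"x":0,"y":0,"z":0,"rx":0,"ry":0,"rz":0,"grip":0.8}]'
python3 -m creep '[{"x":0,"y":0,"z":-5,"rx":0,"ry":0,"rz":0,"grip":0.8},{"x":0,"y":0,"z":-10,"rx":0,"ry":0,"rz":0,"grip":0.8},{"x":0,"y":0,"z":-20,"rx":0,"ry":0,"rz":0,"grip":0.8},{"x":0,"y":0,"z":-20,"rx":0,"ry":0,"rz":0,"grip":0.8},{"x":0,"y":0,"z":-25,"rx":0,"ry":0,"rz":0,"grip":0.8},{"x":0,"y":0,"z":-25,"rx":0,"ry":0,"rz":0,"grip":0.8},{"x":0,"y":0,"z":-25,"rx":0,"ry":0,"rz":0,"grip":0.8},{"x":0,"y":0,"z":-20,"rx":0,"ry":0,"rz":0,"grip":0.8},{"x":0,"y":0,"z":-10,"rx":0,"ry":0,"rz":0,"grip":0.8},{"x":0,"y":0,"z":0,"rx":0,"ry":0,"rz":0,"grip":0.8}]'
python3 - <<'E'
from plant import optics
import cv2, numpy as np
i=optics.read_camera("scene");w=optics.read_camera("wrist");j=optics.read_camera("top")
for n,c in (("s7",i),("w7",w),("t7",j)): np.savez(n+".npz",**c)
cv2.imwrite("pics/c7.png",np.hstack([cv2.resize(i["color"][170:350,340:510],(378,400),interpolation=cv2.INTER_CUBIC),cv2.resize(w["color"],(420,262))[:400] if 0 else cv2.copyMakeBorder(cv2.resize(w["color"],(420,262)),0,138,0,0,cv2.BORDER_CONSTANT)]))
E
```

```text
time: 28.15
eef_pos: [0.5011, -0.1403, 0.0571]
tcp_rot: [0.999, 0.045, -0.0, 0.0]
contact_force: [0.1, -0.6, 0.2]
opening: 0.8
finger_force: 0.0
time: 28.98
eef_pos: [0.5027, -0.141, 0.2211]
tcp_rot: [0.999, 0.045, 0.003, 0.002]
contact_force: [0.8, 0.2, -0.4]
opening: 0.801
finger_force: 0.0
```

View pics/c7.png

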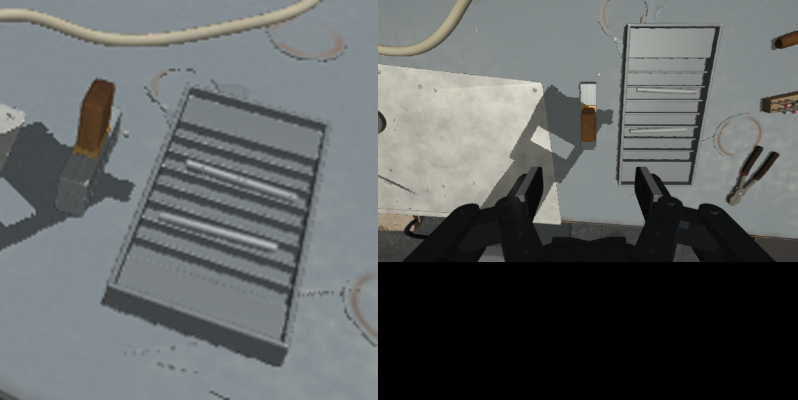

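The rake stands on bare bench at about (92,150) in the scene crop, clear of the tray and the plate. Both pins lie along grooves. The last check is numeric, on pin height and angle from the wrist and scene views.

Run:
```python
from h import *
w=load('w7.npz');s=load('s7.npz')
C=np.array([.512,-.265,0]);a=np.radians(5.1);u=np.array([np.cos(a),np.sin(a),0]);v=np.array([-u[1],u[0],0])
def ends(img,box):
    x0,x1,y0,y1=box;g=cv2.cvtColor(img,cv2.COLOR_BGR2GRAY)[y0:y1,x0:x1]
    m=(g>np.median(g)+25).astype(np.uint8)
    n,l,st,_=cv2.connectedComponentsWithStats(m,connectivity=8);k=1+st[1:,2].argmax()
    ys,xs=np.nonzero(l==k);p=np.polyfit(xs,ys,1);X=np.array([xs.min(),xs.max()])
    return [(x+x0,np.polyval(p,x)+y0) for x in X],(l==k).sum()
fs=lambda p:(p[0]/378*170+340,p[1]/400*180+170)
W={"A":(388,492,128,147),"B":(374,476,189,206)}
S={"A":[(188,163),(296,198)],"B":[(160,216),(277,247)]}
for n in "AB":
    e,c=ends(w["color"],W[n]); b=[fs(p) for p in S[n]]
    x0,x1=int(min(b[0][0],b[1][0]))-4,int(max(b[0][0],b[1][0]))+5;y0,y1=int(b[0][1])-5,int(b[1][1])+6
    es,cs=ends(s["color"],(x0,x1,y0,y1)); print(n,e,c,es,cs)
    for p,q in zip(e,es):
        X,err=tri(w,p,s,q);Y=X-C;print("  tri z",X[2].round(4),"tray",(Y@u*1e3).round(1),(Y@v*1e3).round(1),"err",err.round(4))
    for z in (.008,.018):
        print("  wrist z",z,[(((onz(w,p,z)-C)@u*1e3).round(1),((onz(w,p,z)-C)@v*1e3).round(1)) for p in e])
# ridge reference rows: dark/bright profile along tray x through centre in wrist view at z=.014
prof=[]
g=cv2.cvtColor(w["color"],cv2.COLOR_BGR2GRAY)
for vy in (.058,-.058):
    print("v",vy,[int(g[tuple(np.round(proj(w,C+u*x+v*vy+[0,0,.014])).astype(int)[::-1])]) for x in np.arange(-.1,.1,.0025)])
```

```text
A [(np.int64(396), np.float64(136.03616773673107)), (np.int64(479), np.float64(139.5050290272883))] 183 [(np.int64(424), np.float64(242.54850724051394)), (np.int64(473), np.float64(258.41526523450017))] 107
  tri z 0.01 tray 41.3 42.1 err 0.0016
  tri z 0.0076 tray 37.9 -53.9 err 0.0052
  wrist z 0.008 [(np.float64(41.2), np.float64(40.8)), (np.float64(37.3), np.float64(-50.9))]
  wrist z 0.018 [(np.float64(42.3), np.float64(43.2)), (np.float64(38.5), np.float64(-46.0))]
B [(np.int64(386), np.float64(200.2044269322817)), (np.int64(469), np.float64(197.17649032386697))] 162 [(np.int64(412), np.float64(265.9117378890402)), (np.int64(463), np.float64(280.37560298029))] 109
  tri z 0.0102 tray -32.6 48.5 err 0.0021
  tri z 0.0106 tray -28.8 -47.5 err 0.0019
  wrist z 0.008 [(np.float64(-33.1), np.float64(47.0)), (np.float64(-29.4), np.float64(-49.8))]
  wrist z 0.018 [(np.float64(-29.9), np.float64(49.2)), (np.float64(-26.3), np.float64(-44.8))]
v 0.058 [135, 136, 136, 137, 74, 49, 67, 136, 136, 137, 137, 138, 121, 104, 50, 130, 140, 140, 140, 141, 141, 122, 120, 49, 133, 144, 143, 142, 144, 145, 144, 156, 62, 126, 146, 146, 147, 148, 148, 148, 127, 92, 146, 149, 150, 149, 150, 150, 151, 126, 114, 151, 152, 153, 154, 153, 154, 153, 117, 131, 154, 154, 155, 156, 156, 156, 157, 113, 140, 144, 157, 159, 159, 159, 159, 159, 149, 170, 168, 167]
v -0.058 [130, 130, 130, 130, 51, 51, 98, 131, 131, 130, 131, 131, 118, 69, 49, 128, 132, 133, 132, 132, 132, 118, 90, 46, 131, 132, 132, 133, 133, 133, 133, 138, 49, 121, 134, 134, 134, 133, 134, 134, 130, 73, 135, 135, 135, 135, 136, 135, 135, 120, 99, 135, 136, 135, 135, 136, 136, 136, 114, 114, 137, 136, 136, 136, 137, 136, 136, 110, 127, 136, 137, 137, 137, 136, 136, 137, 64, 141, 141, 140]
```

```bash
python3 -c "
from plant import sign_off
print(sign_off())"
```

```text
the job is handed in; nothing more can be done
None
```

The job is handed in at about 29 s of the 64 s: both pins lie in grooves (their bright lines measured 8–11 mm up, against 18 mm for a pin's middle on the ridges), though 2–2.5° off dead parallel, and the rake stands released on its teeth on the bare bench, outside the tray.

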